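Square up two nest blocks in the locating square

ROBOT

A 6-joint arm with a two-finger parallel gripper is mounted at the origin on a cart in front of the work surface, level with it; the furniture and walls round the work are solid. World frame = base frame: x ahead of the robot, y to its left, z up, the work surface at z = 0. Lengths are in mm, angles in degrees, forces in N, time in s.
With the tool pointing down it reaches from about 250 to 800 mm from the base axis. Payload 8.5 kg.
Tool frame: the origin (TCP) lies midway between the tips of the shut fingers; the grasp point (between the pads) lies 19 mm behind it (manip.hold_point_z is the distance from the TCP to the grasp point, in mm); z points along the fingers, y is the line along which they close (so a half turn about z gives the same grasp; the last joint's range is limited). The gripper opens to 85 mm and grips with 20 to 120 N. Pads are 22 mm wide; open, the fingers measure 114 mm over their backs; the gripper's body (76 mm by 85 mm) begins 54 mm behind the grasp point. The pads swing forward as they close: fully open they stand 13 mm farther back than shut.
Start: joints at [-65.145, 13.648, -0.773, 75.585, 0, 90], TCP at [220.649, -476.333, 231.276] pointing down, gripper open.
Joint ranges: [-152.45, 152.45], [-59.26, 108.67], [-65.41, 83.53], [-104.44, 129.93], [-82.83, 76.93], [-180, 180]. Speed limits (degrees/s): [127.2, 127.2, 159.86, 180, 180, 180].

INTERFACE

Orientations are given as a 3x3 rotation matrix whose columns are the frame's x, y, z axes.
In Python, from workcell import telemetry, eyes, manip, finder gives the robot as it stands.
- The arm moves only by the tool step_arm, never from a script. Its argument "increments" is a list of rows, each a list of 7 numbers: the shift along the tool's x, y, z in mm, then the turn, a rotation vector about the tool's x, y, z in degrees, then the finger opening in mm, from 0 to 85.4. In form: [[dx, dy, dz, ax, ay, az, claw], ...]. A call has 1 to 8 rows; each row shifts and turns the commanded pose from where the row before left it, along the tool's axes as they then stand; what a row does not reach is not made up. A row lasts 1/10 s, in which the tool goes at most 50 mm and 8.59 degrees, less where a joint would pass 70% of its speed; a pose out of reach is approached as far as the arm can. A call is refused whole if a number of a shift passes 50 or a number of a turn 8.59, either way. A call with a gripper value outside its range is refused whole. The fingers move at their own pace and stop on an object; "force" is the grip in N (left out, the last holds). Time passes only in rows, so rows that do not move let the fingers close. It gives the time, the measured TCP pose, the force, the opening and the grip force at its end, in the units of the state.
- telemetry.get_state(): the state, without advancing time (a new reading comes with each control period).
- eyes.get_image(name): name is "scene" or "side" or "wrist"; returns a dict with "img" (420x560x3 uint8, red, green, blue), "K" (3x3 intrinsics, pixels), "T" (4x4, takes a point from camera to world coordinates); the wrist camera has in their place "T_tool_cam" (4x4, takes a point from camera to tool coordinates, whose origin is the TCP and whose axes are the flange's). Camera axes: x right, y down, z forward; pixel columns grow to the right and rows downward; lengths in mm; the calibration is good to about 2 mm. A picture is of the moment at which its call begins: read the wrist's pose just before it. There is no depth.
- manip.finish_job(): hands the job in; it is judged then, once.
Trained networks look in the newest picture that a camera, given by its name, has taken for a name from the list of things; names that differ only in an ending like _2 or _b are one class to them, and where a whole thing is asked for, a point or a joint stands for the part that bears it (a point fixed in the world has none). Each returns a list of dicts, best first, with "conf" (0 to 1); they miss things now and then, are a little off and sometimes report something else, mostly with a low value. They report only what shows in the picture. A call takes as long as a camera call. They do not tell look-alikes from the thing itself.
- finder.spot_in(camera, thing): "location" ([column, row] in pixels, amid what is visible of it).
- finder.cut_out(camera, thing): "region" (420x560 bool, what is visible of it) and "location" ([column, row] in pixels, amid what is visible of it).
- finder.landmark_of(camera, thing): "location" ([column, row] in pixels: a listed point, or the origin of a listed thing).
The state is a dict: "clock": time; "joint_pos": joint angles; "qd": joint speeds; "joint_torque": joint torques, N m; "tcp_pos": TCP position; "eef_rot": TCP orientation; "contact_force": force on the tool from outside, world axes, zero at the start; "ft_torque": the same for the moment, N m; "gripper_width": finger opening in mm; "finger_force": force on a finger pad.
Only numpy, scipy, OpenCV 4.12 (cv2) and the standard library are available. Lean on these libraries where they do the work, as an engineer would, in place of code of your own. Each camera call takes 0.05 s, during which the arm holds its last target. There are 200 camera calls.

TASK

With the fingertips, push the two low oblong nest blocks along the bench into the locating square, without lifting or tipping them: the larger one fully home in the corner, its long side against the long strip and its end against the short strip, and the smaller one next to it in the same way, long side against the long strip and its end touching the end of the larger block. Leave the tall block, the tweezers, the pliers and the hex key where they are.

Things in the scene. Friction and masses are not known exactly. Their poses are not given: they have to be found in the camera images.
- square: L-shaped steel locating square, fixed: two strips 16 mm wide, 14 mm high (push blocks low, or they tip over it). Origin: inside corner at bench height. The long strip's working face is plane x = 0, from the corner to y = -270 mm; the short strip's is plane y = 0, to x = -120 mm. Blocks belong at negative x and y. +x points away from the robot, +y to its left, turned by up to 0.2 rad.
- block_long: larger oblong nest block, bare pale grey, two dark holes on top: 30 mm (x) by 48 mm (y, long axis) by 22 mm high, 0.09 kg, loose. Origin: centre of underside. Home: origin 15 mm from the long strip's face, 24 mm from the short one's. Starts 90 to 130 mm in front of the long strip, within 0.4 rad of parallel to it; which oblong block is nearer the corner varies.
- block_short: smaller oblong nest block, bare cream, two dark holes on top: 22 mm (x) by 34 mm (y, long axis) by 18 mm high, 0.11 kg, loose. Origin: centre of underside. Home: origin 11 mm from the long strip's face, 65 mm from the short one's. Starts like the larger one.
- block_tall: the tall upright nest block, 25 x 25 mm and 30 mm high, loose, standing to the right of the two others; not part of the job. Origin: centre of its underside.
- tweezers_1: pale tweezers, 123 mm long along their y, 18 mm wide, 10 mm high, loose behind the long strip; to be left alone. Origin: centre of the underside.
- pliers_1: red-handled pliers, 173 mm long along their y, 51 mm wide, 11 mm high, loose at the right; to be left alone. Origin: centre of the underside.
- hex_key_1: black hex key, 84 mm long along its y, 28 mm wide, 5 mm high, loose at the front left; to be left alone. Origin: centre of the underside.
Mind the look-alikes: they are no part of the job. Leave any green or orange look-alike of the block_long alone. Leave any green or red look-alike of the block_short alone.

How it is judged (in metres and radians):
At the end, for the whole second after the job is handed in: Both oblong blocks lie flat and at rest on the bench with their long axes within 0.07 rad of the long strip; the larger is within 3.5 mm of both strips, the smaller within 3.5 mm of the long strip and its origin no more than 70.5 mm from the short strip's face (65 mm when everything touches) (x of block_long in the frame of square between -0.0185 and -0.012 m and y of block_long in the frame of square between -0.0275 and -0.021 m and x of block_short in the frame of square between -0.0145 and -0.008 m and y of block_short in the frame of square between -0.0705 and -0.062 m and angle between the y axis of each of block_long, block_short and the y axis of square, either way round below 0.07 rad and height (world z) of each of block_long, block_short below 0.004 m and angle between each of block_long, block_short's own z axis and vertical below 0.06 rad and linear speed of each of block_long, block_short below 0.01 m/s).
It fails at once if a nest block is lifted off the bench (height (world z) of any of block_long, block_short above 0.01 m).
It fails at once if a nest block is tipped over (angle between any of block_long, block_short's own z axis and vertical above 0.35 rad).
It fails at once if the tall block, the tweezers, the pliers or the hex key is shifted by more than 15 mm (distance of any of block_tall, tweezers_1, pliers_1, hex_key_1 from where it was at the start of the episode above 0.015 m).
It also fails if it takes over 70 s, if anything falls off the work surface, if the arm or the gripper's body presses on something with over 40 N, if the wrist force passes 120 N, or if a joint passes its speed limit or range.

## Working session

There is one attempt and no reset: what is moved stays moved. The work goes in short steps, Python scripts to look and compute and a tool call to move; the robot and the scene stay as the last step left them, time stands still between calls to the robot, and variables do not carry over. Pictures are saved under pics/ and viewed, at most 10 in all, crops included, and the job is handed in when it is done.

Besides the shell and the picture viewer there is one more tool, called after ">>>" as name(argument=value, ...) on one line, values as JSON. step_arm: Moves the arm, as the interface text tells. Its arguments: {"type":"object","properties":{"increments":{"type":"array"},"force":{"type":"number"}},"required":["increments"]}

```bash
mkdir -p pics; cat > h.py <<'E'
import numpy as np, cv2
from workcell import telemetry, eyes, manip, finder
def ray(im,px,z=0.):
    K,T=np.array(im["K"]),np.array(im["T"])
    d=T[:3,:3]@np.linalg.solve(K,[px[0],px[1],1.]); o=T[:3,3]
    return o+d*(z-o[2])/d[2]
def proj(im,P):
    K,T=np.array(im["K"]),np.array(im["T"])
    p=K@(T[:3,:3].T@(np.asarray(P,float)-T[:3,3])); return p[:2]/p[2]
def save(n,img): cv2.imwrite("pics/"+n,img[:,:,::-1])
def wrist():
    s=telemetry.get_state(); im=eyes.get_image("wrist")
    A=np.eye(4); A[:3,:3]=s["eef_rot"]; A[:3,3]=s["tcp_pos"]; im["T"]=A@np.array(im["T_tool_cam"]); return im
E
python3 - <<'E'
from h import *
np.set_printoptions(precision=1,suppress=True)
s=telemetry.get_state(); print(s["tcp_pos"],np.array(s["eef_rot"]),s["clock"],manip.hold_point_z)
for c in ["scene","side"]:
    im=eyes.get_image(c); save(c+"0.png",im["img"]); print(c,np.array(im["T"])[:3,3])
    for t in ["square","block_long","block_short","block_tall","tweezers_1","pliers_1","hex_key_1"]:
        z={"block_long":0}.get(t,0)
        print(c,t,[(np.round(d["location"]),round(d["conf"],2),ray(im,d["location"])[:2]) for d in finder.landmark_of(c,t)])
E
```

```text
[ 220.5 -476.   230.7] [[ 0.9  0.4 -0. ]
 [ 0.4 -0.9  0. ]
 [ 0.  -0.  -1. ]] 0.0 18.700000000000003
scene [-104.7  670.3  917.5]
scene square [(array([222., 241.]), 0.75, array([663.2, 122.8]))]
scene block_long [(array([328., 253.]), 0.77, array([423.3, -33.7])), (array([368., 189.]), 0.69, array([ 503.9, -320.2])), (array([342., 229.]), 0.47, array([ 451.8, -129.2]))]
scene block_short [(array([286., 274.]), 0.73, array([454.8,  93.5])), (array([281., 238.]), 0.58, array([551.3,   9.2])), (array([218., 262.]), 0.52, array([611.2, 180.9]))]
scene block_tall [(array([320., 207.]), 0.48, array([ 556.8, -159.8]))]
scene tweezers_1 [(array([244., 207.]), 0.56, array([718.6, -12.1])), (array([224., 236.]), 0.26, array([672.2, 106.7]))]
scene pliers_1 [(array([369., 187.]), 0.7, array([ 504.7, -330.5])), (array([308., 221.]), 0.52, array([541.2, -91. ]))]
scene hex_key_1 [(array([267., 312.]), 0.62, array([408.9, 207.3]))]
side [320.2 763.9 794.7]
side square [(array([217., 271.]), 0.77, array([669.9, 108.2]))]
side block_long [(array([296., 229.]), 0.85, array([540.3, -68.2])), (array([341., 254.]), 0.83, array([419.1, -17.5])), (array([334., 217.]), 0.63, array([ 460.5, -137.6]))]
side block_short [(array([282., 247.]), 0.72, array([553.6,  -2.3])), (array([312., 286.]), 0.58, array([459.3,  91.6])), (array([233., 306.]), 0.57, array([602.1, 188.5]))]
side block_tall [(array([302., 207.]), 0.49, array([ 546.4, -151.2]))]
side tweezers_1 [(array([216., 228.]), 0.74, array([726.4, -21.4]))]
side pliers_1 [(array([329., 172.]), 0.83, array([ 512.6, -316. ]))]
side hex_key_1 []
```

```bash
python3 - <<'E'
import cv2,numpy as np
a=cv2.imread("pics/scene0.png")[170:345,180:400]; b=cv2.imread("pics/side0.png")[150:345,180:400]
cv2.imwrite("pics/crops0.png",np.hstack([cv2.resize(a,(400,318),interpolation=3),cv2.resize(b,(400,354),interpolation=3)[:318]]))
cv2.imwrite("pics/crops0.png",cv2.resize(cv2.imread("pics/side0.png")[150:330,160:400],(800,600),interpolation=3))
E
```

```text
(no output)
```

View pics/scene0.png

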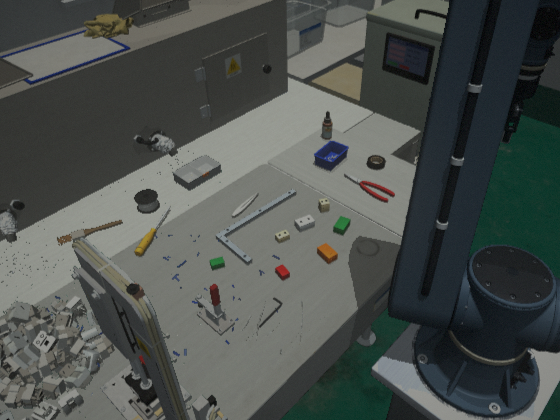

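View pics/crops0.png

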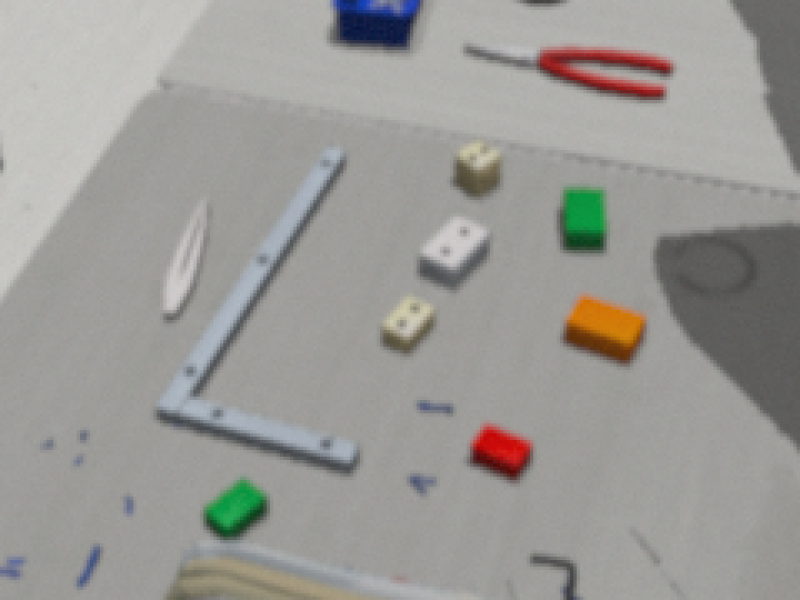

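The side crop shows these candidates:
- **Oblong blocks:** pale grey two-hole block at side px (296,228), which is `block_long`. Cream low two-hole block at (282,247), which is `block_short`.
- **Tall block:** cream, at (303,200).
- **Look-alikes to leave alone:** green (335,215), orange (341,248), red (311,285) and green (231,302).

The bare grey and cream ones match the description. Next I'll work out a vantage pose for the wrist camera.

```bash
python3 - <<'E'
from h import *
np.set_printoptions(precision=2,suppress=True)
im=eyes.get_image("side")
m=finder.cut_out("side","square")[0]["region"]
v,u=np.nonzero(m); P=np.array([ray(im,p,14)[:2] for p in zip(u,v)])
r=cv2.minAreaRect(P.astype(np.float32)); print(r, cv2.boxPoints(r))
for px in [(261,195),(210,272)]: print(ray(im,px,14))
s=telemetry.get_state(); w=eyes.get_image("wrist"); print(s["tcp_pos"],np.array(s["eef_rot"]),np.array(w["T_tool_cam"]),w["K"])
E
```

```text
((655.4248046875, 18.703262329101562), (124.5581283569336, 315.53460693359375), 20.42976188659668) [[ 541.99  144.81]
 [ 652.13 -150.88]
 [ 768.86 -107.4 ]
 [ 658.72  188.29]]
[ 655.45 -153.36   14.  ]
[676.89 126.88  14.  ]
[ 220.64 -476.33  231.27] [[ 0.91  0.42 -0.  ]
 [ 0.42 -0.91  0.  ]
 [ 0.   -0.   -1.  ]] [[   0.     -0.96   -0.29   74.32]
 [   1.      0.      0.     -0.5 ]
 [  -0.     -0.29    0.96 -142.25]
 [   0.      0.      0.      1.  ]] [[351.04   0.   274.68]
 [  0.   351.04 211.5 ]
 [  0.     0.     1.  ]]
```

>>> step_arm(increments=[[0,0,0,0,0,7.3,10],[0,0,0,0,0,7.3,10],[0,0,0,0,0,7.3,10],[0,0,0,0,0,7.3,10],[26,-36,0,0,0,0,10],[26,-36,0,0,0,0,10],[26,-36,0,0,0,0,10],[26,-36,0,0,0,0,10]])

```text
clock: 1.75
tcp_pos: [336.0, -339.4, 231.4]
eef_rot: [[0.997, -0.077, 0.0], [-0.077, -0.997, -0.0], [0.0, 0.0, -1.0]]
contact_force: [0.6, -0.2, -0.0]
gripper_width: 10.2
finger_force: 0.0
```

>>> step_arm(increments=[[26,-36,0,0,0,0,10],[26,-36,0,0,0,0,10],[26,-36,0,0,0,0,10],[26,-36,0,0,0,0,10],[26,-36,0,0,0,0,10],[26,-36,0,0,0,0,10],[26,-36,0,0,0,0,10],[26,-36,0,0,0,0,10]])

```text
clock: 2.55
tcp_pos: [565.5, -67.5, 231.4]
eef_rot: [[0.997, -0.076, 0.0], [-0.076, -0.997, -0.0], [0.0, 0.0, -1.0]]
contact_force: [1.5, -0.9, 0.3]
gripper_width: 10.0
finger_force: 0.0
```

>>> step_arm(increments=[[20,-30,0,0,0,0,10],[20,-30,0,0,0,0,10],[0,0,0,0,0,0,10],[0,0,0,0,0,0,10]])

```text
clock: 2.95
tcp_pos: [607.9, -27.1, 230.8]
eef_rot: [[0.999, -0.05, -0.001], [-0.05, -0.999, 0.012], [-0.001, -0.012, -1.0]]
contact_force: [-0.0, 0.4, 0.1]
gripper_width: 9.7
finger_force: 0.0
```

```bash
python3 - <<'E'
from h import *
np.set_printoptions(precision=1,suppress=True)
im=wrist(); save("w1.png",im["img"])
for t in ["square","block_long","block_short","block_tall"]:
    print(t,[(np.round(d["location"]),round(d["conf"],2),ray(im,d["location"])[:2]) for d in finder.landmark_of("wrist",t)])
E
```

```text
square [(array([141., 130.]), 0.7, array([662.8, 112.6]))]
block_long [(array([368., 297.]), 0.93, array([ 455.1, -129.3])), (array([284., 325.]), 0.89, array([420.2, -26.3])), (array([320., 235.]), 0.81, array([536.8, -71.8]))]
block_short [(array([178., 298.]), 0.88, array([463.9,  99.5])), (array([ 81., 188.]), 0.81, array([603.8, 188.9])), (array([253., 230.]), 0.58, array([545.8,   3.7]))]
block_tall [(array([400., 225.]), 0.78, array([ 544.4, -161.4]))]
```

View pics/w1.png

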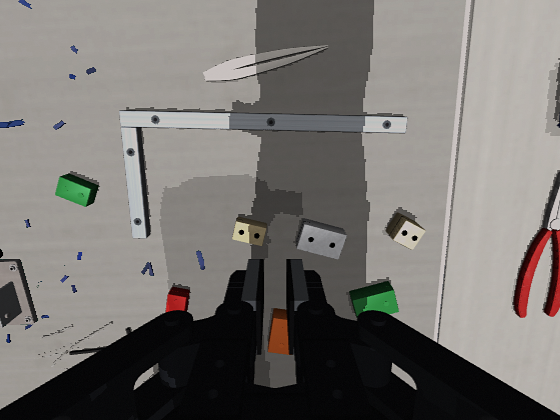

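```bash
cat >> h.py <<'E'
from scipy.optimize import minimize
def rotz(a): return np.array([[np.cos(a),-np.sin(a)],[np.sin(a),np.cos(a)]])
def boxes(name):
    B=lambda x0,x1,y0,y1,h:np.array([[x,y,z] for x in(x0,x1) for y in(y0,y1) for z in(0,h)],float)
    return {"square":[B(0,16,-270,16,14),B(-120,16,0,16,14)],"block_long":[B(-15,15,-24,24,22)],
     "block_short":[B(-11,11,-17,17,18)],"block_tall":[B(-12.5,12.5,-12.5,12.5,30)]}[name]
def sil(im,name,q):
    m=np.zeros((1680,2240),np.uint8)
    for b in boxes(name):
        w=b.copy(); w[:,:2]=b[:,:2]@rotz(q[2]).T+q[:2]
        p=np.array([proj(im,x) for x in w])*4+1.5
        cv2.fillConvexPoly(m,cv2.convexHull(np.round(p).astype(np.int32)),1)
    return m
def fit(im,name,mask,q0):
    M=cv2.resize(mask.astype(np.uint8),(2240,1680),interpolation=0)
    def c(d):
        S=sil(im,name,np.array(q0)+[d[0],d[1],d[2]/50]); return 1-(S&M).sum()/(S|M).sum()
    best=None
    for a in (-10,0,10):
        r=minimize(c,[0,0,a],method="Nelder-Mead",options=dict(initial_simplex=[[0,0,a],[6,0,a],[0,6,a],[0,0,a+5]],xatol=.05,fatol=1e-4,maxiter=120))
        if best is None or r.fun<best.fun: best=r
    return np.array(q0)+best.x/[1,1,50],1-best.fun
def find(im,name,guess,th=-.076):
    best=None
    for d in finder.cut_out("wrist",name):
        p=ray(im,d["location"],10)[:2]
        if name=="square" or np.hypot(*(p-guess))<30:
            best=d; break
    if best is None: return None
    return fit(im,name,best["region"],[*guess,th])
def report(im,g):
    R={}
    for n in g:
        r=find(im,n,g[n])
        if r is None: print(n,"not seen"); continue
        R[n]=r[0]; print(n,np.round(r[0],3),"iou",round(r[1],3))
    return R
E
python3 - <<'E'
from h import *
np.set_printoptions(precision=2,suppress=True)
s=telemetry.get_state(); print(s["joint_pos"],s["tcp_pos"],np.array(s["eef_rot"]))
im=wrist()
R=report(im,{"square":(663,112),"block_long":(537,-72),"block_short":(546,4),"block_tall":(544,-161)})
q=R["square"]
for n in R: print(n,"in square",rotz(-q[2])@(R[n][:2]-q[:2]),R[n][2]-q[2])
o=im["img"].copy()
for n in R:
    c,_=cv2.findContours(cv2.resize(sil(im,n,R[n]),(560,420)),cv2.RETR_EXTERNAL,cv2.CHAIN_APPROX_NONE); cv2.drawContours(o,c,-1,(255,0,0),1)
save("w1b.png",cv2.resize(o[90:270,100:440],(800,424),interpolation=3))
E
```

```text
[ -3.    21.96  11.31  79.34   0.7  179.95] [607.45 -28.1  231.72] [[ 1.   -0.05  0.  ]
 [-0.05 -1.    0.01]
 [ 0.   -0.01 -1.  ]]
square [666.4  111.99  -0.07] iou 0.954
block_long [537.87 -71.07  -0.32] iou 0.932
block_short [549.31   6.82  -0.27] iou 0.959
block_tall [ 544.43 -161.89   -0.57] iou 0.93
square in square [0. 0.] 0.0
block_long in square [-115.33 -191.65] -0.2500403681668921
block_short in square [-109.4  -113.15] -0.19802862944329402
block_tall in square [-102.39 -281.79] -0.5023447061735817
```

View pics/w1b.png

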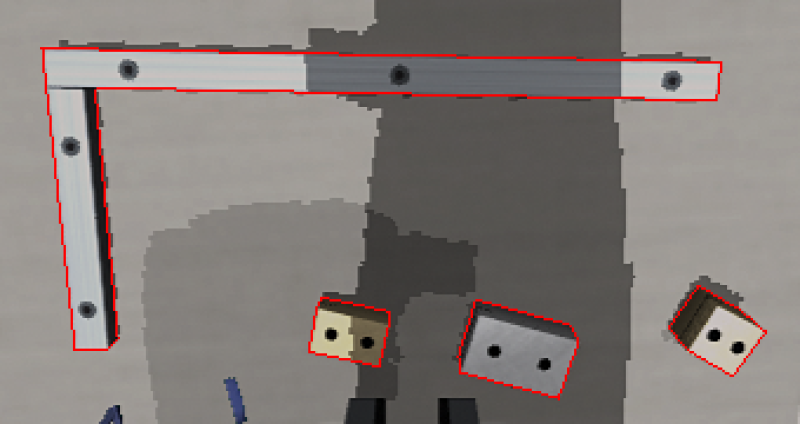

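The outlines overlay cleanly on the square, `block_short` (crop 348,332), `block_long` (crop 518,350) and `block_tall` (crop 718,332). Joint 6 is at its 180° limit, so I'll do a half turn, which gives the same gripper geometry with room to spare.

>>> step_arm(increments=[[0,0,0,0,0,-8.5,14],[0,0,0,0,0,-8.5,14],[0,0,0,0,0,-8.5,14],[0,0,0,0,0,-8.5,14],[0,0,0,0,0,-8.5,14],[0,0,0,0,0,-8.5,14],[0,0,0,0,0,-8.5,14],[0,0,0,0,0,-8.5,14]])

```text
clock: 4.25
tcp_pos: [607.9, -27.4, 231.4]
eef_rot: [[0.415, 0.91, 0.0], [0.91, -0.415, 0.012], [0.011, -0.005, -1.0]]
contact_force: [-0.5, -1.0, 1.0]
gripper_width: 14.2
finger_force: 0.0
```

>>> step_arm(increments=[[0,0,0,0,0,-8.5,14],[0,0,0,0,0,-8.5,14],[0,0,0,0,0,-8.5,14],[0,0,0,0,0,-8.5,14],[0,0,0,0,0,-8.5,14],[0,0,0,0,0,-8.5,14],[0,0,0,0,0,-8.5,14],[0,0,0,0,0,-8.5,14]])

```text
clock: 5.05
tcp_pos: [608.0, -27.4, 231.4]
eef_rot: [[-0.688, 0.726, 0.0], [0.726, 0.688, 0.012], [0.009, 0.009, -1.0]]
contact_force: [-0.7, -0.9, -0.1]
gripper_width: 13.7
finger_force: 0.0
```

>>> step_arm(increments=[[0,0,0,0,0,-8.5,14],[0,0,0,0,0,-8.5,14],[0,0,0,0,0,-8.5,14],[0,0,0,0,0,-8.5,14],[0,0,0,0,0,-8.5,14],[0,0,0,0,0,0,14],[0,0,0,0,0,0,14],[0,0,0,0,0,0,14]])

```text
clock: 5.85
tcp_pos: [608.0, -27.4, 231.4]
eef_rot: [[-0.997, 0.08, 0.0], [0.08, 0.997, 0.012], [0.0, 0.012, -1.0]]
contact_force: [-0.7, -0.5, 0.2]
gripper_width: 13.7
finger_force: 0.0
```

```bash
cat >> h.py <<'E'
def goto(R,tx,ty,z):
    s=telemetry.get_state(); q=R["square"]; E=np.array(s["eef_rot"]); p=np.array(s["tcp_pos"])
    d=np.array([*(rotz(q[2])@[tx,ty]+q[:2]),z])-p
    print("tool delta",np.round(E.T@d,1),"yaw err deg (tool x vs -sq x)",round(np.degrees(np.arctan2(E[1,0],E[0,0])-q[2])%360-180,2),"tcp in sq",np.round(rotz(-q[2])@(p[:2]-q[:2]),1))
E
python3 - <<'E'
from h import *
s=telemetry.get_state(); print(s["clock"],s["joint_pos"],s["tcp_pos"],np.round(s["eef_rot"],4))
im=wrist(); save("w2.png",im["img"])
R=report(im,{"square":(666,112),"block_long":(538,-71),"block_short":(549,7)})
q=R["square"]
for n in R: print(n,"in square",rotz(-q[2])@(R[n][:2]-q[:2]),R[n][2]-q[2])
if "square" in R: goto(R,-155,-192,6)
E
```

```text
5.85 [-2.933057   22.02752124 11.36229628 79.34261251  0.70667578  1.64034797] [607.997609   -27.36264385 231.38364191] [[-9.968e-01  7.970e-02  5.000e-04]
 [ 7.970e-02  9.967e-01  1.230e-02]
 [ 5.000e-04  1.230e-02 -9.999e-01]]
square [ 6.65809e+02  1.11442e+02 -6.90000e-02] iou 0.951
block_long [ 5.37313e+02 -7.14000e+01 -3.24000e-01] iou 0.964
block_short [ 5.48844e+02  6.20200e+00 -2.86000e-01] iou 0.938
square in square [0. 0.] 0.0
block_long in square [-115.50099249 -191.31594059] -0.254340661719671
block_short in square [-109.38200066 -113.10146245] -0.21650630286593042
tool delta [106.5 -53.2 224.7] yaw err deg (tool x vs -sq x) -0.46 tcp in sq [ -48.  -142.5]
```

>>> step_arm(increments=[[36,-18,0,0.7,0,-0.46,14],[36,-18,0,0,0,0,14],[35,-17,0,0,0,0,14],[0,0,45,0,0,0,14],[0,0,45,0,0,0,14],[0,0,45,0,0,0,14],[0,0,45,0,0,0,14],[0,0,0,0,0,0,14]])

```text
clock: 6.85
tcp_pos: [493.5, -72.0, 46.8]
eef_rot: [[-0.998, 0.069, -0.009], [0.069, 0.998, 0.001], [0.009, 0.001, -1.0]]
contact_force: [-1.2, 1.0, 0.5]
gripper_width: 13.9
finger_force: 0.0
```

```bash
cat >> h.py <<'E'
SQ={"square":np.array([666.1,111.7,-0.0695])}
E
python3 - <<'E'
from h import *
goto(SQ,-155,-192,6); s=telemetry.get_state(); print(s["clock"],s["tcp_pos"],np.round(s["eef_rot"],4),s["joint_pos"])
E
```

```text
tool delta [-4.8  3.3 40.8] yaw err deg (tool x vs -sq x) 0.03 tcp in sq [-159.4 -195.3]
6.85 [493.47787469 -72.04385269  46.82618857] [[-9.976e-01  6.900e-02 -9.200e-03]
 [ 6.900e-02  9.976e-01  1.400e-03]
 [ 9.200e-03  8.000e-04 -1.000e+00]] [-8.30801505e+00  1.92727920e+01 -2.20825625e+01  4.91763642e+01
  3.19441304e-03 -4.35119937e+00]
```

>>> step_arm(increments=[[-4,3,20,0,0,0,14],[0,0,20,0,0,0,14],[0,0,0,0,0,0,14],[0,0,0,0,0,0,14]])

```text
clock: 7.25
tcp_pos: [502.4, -70.0, 12.8]
eef_rot: [[-0.998, 0.068, 0.001], [0.068, 0.998, -0.0], [-0.001, 0.0, -1.0]]
contact_force: [0.4, -0.2, 0.5]
gripper_width: 13.9
finger_force: 0.0
```

```bash
python3 - <<'E'
from h import *
goto(SQ,-155,-192,6); s=telemetry.get_state(); print(s["clock"],s["tcp_pos"],np.round(s["eef_rot"],4),s["contact_force"])
E
```

```text
tool delta [4.3 0.6 6.8] yaw err deg (tool x vs -sq x) 0.06 tcp in sq [-150.7 -192.6]
7.25 [502.38875436 -69.96723684  12.78215918] [[-9.977e-01  6.850e-02  5.000e-04]
 [ 6.850e-02  9.977e-01 -0.000e+00]
 [-5.000e-04  0.000e+00 -1.000e+00]] [ 0.35982714 -0.19624863  0.51101147]
```

>>> step_arm(increments=[[0,0,6,0,0,0,14],[-4,0,1,0,0,0,14],[-8,0,0,0,0,0,14],[-10,0,0,0,0,0,14],[-10,0,0,0,0,0,14],[-10,0,0,0,0,0,14],[-10,0,0,0,0,0,14],[-10,0,0,0,0,0,14]])

```text
clock: 8.05
tcp_pos: [564.4, -74.1, 4.0]
eef_rot: [[-0.998, 0.068, -0.001], [0.068, 0.998, 0.0], [0.001, 0.0, -1.0]]
contact_force: [-1.9, -0.2, 0.9]
gripper_width: 13.8
finger_force: 0.7
```

>>> step_arm(increments=[[-10,0,0,0,0,0,14],[-10,0,0,0,0,0,14],[-8,0,0,0,0,0,14],[-5,0,0,0,0,0,14],[-5,0,0,0,0,0,14],[0,0,0,0,0,0,14],[0,0,0,0,0,0,14]])

```text
clock: 8.75
tcp_pos: [601.4, -76.7, 4.1]
eef_rot: [[-0.998, 0.068, -0.0], [0.068, 0.998, 0.0], [0.0, 0.0, -1.0]]
contact_force: [-0.0, -0.4, 0.5]
gripper_width: 14.6
finger_force: 0.0
```

```bash
python3 - <<'E'
from h import *
goto(SQ,-41,-192,6); s=telemetry.get_state(); print(s["clock"],s["tcp_pos"],np.round(s["eef_rot"],4),s["contact_force"])
im=wrist(); save("w3.png",im["img"])
w=rotz(SQ["square"][2])@[-20,-192]+SQ["square"][:2]
R=report(im,{"block_long":w})
for n in R: print(rotz(-SQ["square"][2])@(R[n][:2]-SQ["square"][:2]),R[n][2]-SQ["square"][2])
E
```

```text
tool delta [-10.5   0.4  -1.9] yaw err deg (tool x vs -sq x) 0.07 tcp in sq [ -51.5 -192.4]
8.75 [601.36516526 -76.70744133   4.08636542] [[-9.977e-01  6.830e-02 -4.000e-04]
 [ 6.830e-02  9.977e-01  1.000e-04]
 [ 4.000e-04  1.000e-04 -1.000e+00]] [-0.00525513 -0.43658318  0.5422208 ]
block_long [ 6.28174e+02 -6.86900e+01 -8.30000e-02] iou 0.357
[ -25.30741521 -182.58854479] -0.013492573599183072
```

View pics/w3.png

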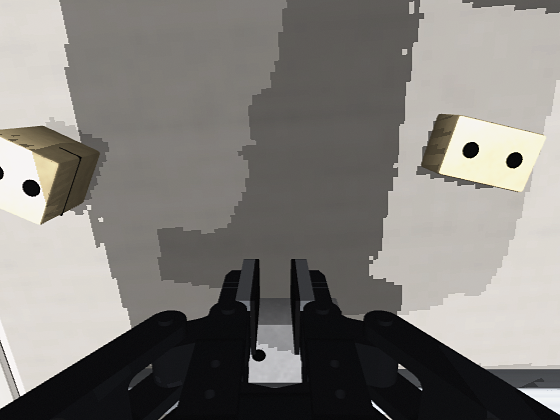

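The wrist image shows `block_long`, grey, between and ahead of the fingertips (280,350), following square to the fingers. `block_short` is untouched at (490,155).

>>> step_arm(increments=[[-4,0,0,0,0,0,14],[-4,0,0,0,0,0,14],[-2,0,0,0,0,0,14],[-1,0,0,0,0,0,14],[0,0,0,0,0,0,14],[0,0,0,0,0,0,14]])

```text
clock: 9.45
tcp_pos: [612.5, -77.5, 4.1]
eef_rot: [[-0.998, 0.068, -0.0], [0.068, 0.998, 0.0], [0.0, 0.0, -1.0]]
contact_force: [-0.1, -0.1, -0.2]
gripper_width: 14.3
finger_force: 0.0
```

>>> step_arm(increments=[[-1,0,0,0,0,0,14],[-1,0,0,0,0,0,14],[0,0,0,0,0,0,14]])

```text
clock: 9.75
tcp_pos: [612.8, -77.5, 4.1]
eef_rot: [[-0.998, 0.068, -0.003], [0.068, 0.998, 0.0], [0.003, 0.0, -1.0]]
contact_force: [-6.4, 0.6, 4.8]
gripper_width: 13.7
finger_force: 3.3
```

>>> step_arm(increments=[[-1,0,0,0,0,0,14],[-1,0,0,0,0,0,14],[0,0,0,0,0,0,14]])

```text
clock: 10.05
tcp_pos: [612.8, -77.5, 4.0]
eef_rot: [[-0.998, 0.068, -0.006], [0.068, 0.998, 0.001], [0.006, 0.0, -1.0]]
contact_force: [-14.1, -0.1, 10.6]
gripper_width: 14.1
finger_force: 6.9
```

>>> step_arm(increments=[[10,0,0,0,0,0,0],[12,0,0,0,0,0,0],[0,-17,0,0,0,0,0],[0,-17,0,0,0,0,0],[0,-17,0,0,0,0,0],[0,0,0,0,0,0,0],[0,0,0,0,0,0,0]])

```text
clock: 10.75
tcp_pos: [591.1, -128.2, 4.0]
eef_rot: [[-0.998, 0.07, -0.0], [0.07, 0.998, 0.0], [0.0, 0.0, -1.0]]
contact_force: [0.8, -0.3, 0.1]
gripper_width: -0.1
finger_force: 0.0
```

```bash
python3 - <<'E'
from h import *
goto(SQ,-17,-243,6); s=telemetry.get_state(); print(s["clock"],s["tcp_pos"],np.round(s["eef_rot"],4),s["contact_force"])
im=wrist(); save("w4.png",im["img"])
w=rotz(SQ["square"][2])@[-15,-192]+SQ["square"][:2]
R=report(im,{"block_long":w})
for n in R: print(rotz(-SQ["square"][2])@(R[n][:2]-SQ["square"][:2]),R[n][2]-SQ["square"][2])
for c in ["scene","side"]:
    im=eyes.get_image(c); print(c,[(d["location"],rotz(-SQ["square"][2])@(ray(im,d["location"])[:2]-SQ["square"][:2])) for d in finder.landmark_of(c,"block_long")])
E
```

```text
tool delta [-41.2   1.6  -2. ] yaw err deg (tool x vs -sq x) -0.04 tcp in sq [ -58.2 -244.5]
10.75 [ 591.05721148 -128.1969086     4.01990643] [[-9.975e-01  7.010e-02 -3.000e-04]
 [ 7.010e-02  9.975e-01  3.000e-04]
 [ 3.000e-04  3.000e-04 -1.000e+00]] [ 0.83690572 -0.2557074   0.09936933]
block_long [ 6.40973e+02 -7.12690e+01  2.34000e-01] iou 0.111
[ -12.36002732 -184.27209733] 0.30355977782668137
scene [([326.3, 255.0], array([-234.11396281, -153.73884914])), ([341.7, 227.3], array([-191.42285269, -260.30294795])), ([280.1, 207.4], array([ -11.80803404, -194.64074105]))]
side [([334.9, 220.3], array([-191.98157887, -251.90657085])), ([339.5, 250.7], array([-230.49801349, -155.04760754])), ([255.9, 221.0], array([ -12.04991052, -183.3087148 ]))]
```

>>> step_arm(increments=[[-20,0,0,0,0,0,0],[-21,0,0,0,0,0,0],[0,8,0,0,0,0,0],[0,8,0,0,0,0,0],[0,10,0,0,0,0,0],[0,12,0,0,0,0,0],[0,12,0,0,0,0,0],[0,12,0,0,0,0,0]])

```text
clock: 11.85
tcp_pos: [635.8, -66.8, 4.2]
eef_rot: [[-0.998, 0.068, -0.001], [0.068, 0.998, 0.0], [0.001, 0.0, -1.0]]
contact_force: [-0.8, -1.0, -0.3]
gripper_width: -0.0
finger_force: 0.4
```

>>> step_arm(increments=[[0,12,0,0,0,0,0],[0,12,0,0,0,0,0],[0,12,0,0,0,0,0],[0,12,0,0,0,0,0],[0,12,0,0,0,0,0],[0,12,0,0,0,0,0],[0,12,0,0,0,0,0],[0,8,0,0,0,0,0]])

```text
clock: 12.65
tcp_pos: [642.4, 25.0, 4.1]
eef_rot: [[-0.998, 0.068, -0.0], [0.068, 0.998, 0.0], [0.0, 0.0, -1.0]]
contact_force: [-0.1, -1.2, -1.5]
gripper_width: 0.0
finger_force: 0.5
```

>>> step_arm(increments=[[0,6,0,0,0,0,0],[0,3,0,0,0,0,0],[0,3,0,0,0,0,0],[0,0,0,0,0,0,0],[0,0,0,0,0,0,0]])

```text
clock: 13.15
tcp_pos: [643.4, 35.6, 4.2]
eef_rot: [[-0.998, 0.068, 0.0], [0.068, 0.998, 0.0], [-0.0, 0.0, -1.0]]
contact_force: [0.1, -0.7, -0.5]
gripper_width: -0.0
finger_force: 0.0
```

```bash
python3 - <<'E'
from h import *
goto(SQ,-17,-63,4); s=telemetry.get_state(); print(s["clock"],s["tcp_pos"],np.round(s["eef_rot"],4),s["contact_force"])
for c in ["scene","side"]:
    im=eyes.get_image(c); print(c,[(d["location"],rotz(-SQ["square"][2])@(ray(im,d["location"])[:2]-SQ["square"][:2])) for d in finder.landmark_of(c,"block_long")])
E
```

```text
tool delta [-0.3 14.5  0.2] yaw err deg (tool x vs -sq x) 0.06 tcp in sq [-17.3 -77.5]
13.15 [643.44413902  35.61669838   4.21703201] [[-9.977e-01  6.840e-02  1.000e-04]
 [ 6.840e-02  9.977e-01  4.000e-04]
 [-1.000e-04  4.000e-04 -1.000e+00]] [ 0.05204121 -0.73462699 -0.47837575]
scene [([329.0, 257.0], array([-243.80610374, -153.61626662])), ([238.4, 232.9], array([-11.13986849, -40.87935999])), ([341.2, 228.4], array([-193.43089689, -256.04005036])), ([321.5, 208.1], array([ -96.97791288, -278.44133158]))]
side [([232.4, 262.8], array([-17.31854092, -36.80094739])), ([332.2, 219.0], array([-184.46278571, -254.2482878 ])), ([341.6, 251.5], array([-235.67042311, -154.21774162]))]
```

>>> step_arm(increments=[[0,4,0,0,0,0,0],[0,4,0,0,0,0,0],[0,3,0,0,0,0,0],[0,2,0,0,0,0,0],[0,0,0,0,0,0,0],[0,0,0,0,0,0,0]])

```text
clock: 13.95
tcp_pos: [644.0, 48.9, 4.1]
eef_rot: [[-0.998, 0.068, -0.001], [0.068, 0.998, 0.0], [0.001, 0.0, -1.0]]
contact_force: [-0.1, 1.1, 0.5]
gripper_width: 0.1
finger_force: 0.0
```

>>> step_arm(increments=[[0,1,0,0,0,0,0],[0,1,0,0,0,0,0],[0,0,0,0,0,0,0]])

```text
clock: 14.25
tcp_pos: [644.2, 50.7, 4.1]
eef_rot: [[-0.998, 0.068, -0.0], [0.068, 0.998, 0.0], [0.0, 0.0, -1.0]]
contact_force: [0.2, 0.5, 0.2]
gripper_width: 0.1
finger_force: 0.1
```

>>> step_arm(increments=[[0,1,0,0,0,0,0],[0,1,0,0,0,0,0],[0,0,0,0,0,0,0]])

```text
clock: 14.55
tcp_pos: [644.3, 51.9, 4.2]
eef_rot: [[-0.998, 0.069, -0.0], [0.069, 0.998, -0.002], [0.0, -0.002, -1.0]]
contact_force: [0.0, -4.3, 0.4]
gripper_width: -0.1
finger_force: 2.4
```

>>> step_arm(increments=[[0,1.5,0,0,0,0,0],[0,0,0,0,0,0,0],[0,-10,0,0,0,0,0],[0,-10,0,0,0,0,0],[0,0,-45,0,0,0,0],[0,0,-45,0,0,0,0],[0,0,-45,0,0,0,0],[40,-10,0,0,0,0,0]])

```text
clock: 15.35
tcp_pos: [611.6, 27.3, 147.0]
eef_rot: [[-0.998, 0.068, 0.017], [0.068, 0.998, 0.002], [-0.017, 0.003, -1.0]]
contact_force: [1.2, -0.5, -0.2]
gripper_width: 0.3
finger_force: 0.0
```

>>> step_arm(increments=[[40,-10,0,0,0,0,0],[40,-10,0,0,0,0,0],[0,0,0,0,0,0,0],[0,0,0,0,0,0,0],[0,0,0,0,0,0,0]])

```text
clock: 15.85
tcp_pos: [522.6, 12.4, 139.6]
eef_rot: [[-0.998, 0.068, 0.001], [0.068, 0.998, 0.0], [-0.001, 0.0, -1.0]]
contact_force: [-0.6, 0.3, -0.3]
gripper_width: 0.5
finger_force: 0.0
```

```bash
cat >> h.py <<'E'
def check(im,g):
    q=SQ["square"]
    R=report(im,{n:(q[:2] if n=="square" else rotz(q[2])@np.array(g[n])+q[:2]) for n in g})
    for n in R:
        print(n,"in SQ",np.round(rotz(-q[2])@(R[n][:2]-q[:2]),1),np.round(R[n][2]-q[2],3))
        if "square" in R: r=R["square"]; print("   in seen sq",np.round(rotz(-r[2])@(R[n][:2]-r[:2]),1),np.round(R[n][2]-r[2],3))
    o=im["img"].copy()
    for n in R:
        c,_=cv2.findContours(cv2.resize(sil(im,n,R[n]),(560,420)),cv2.RETR_EXTERNAL,cv2.CHAIN_APPROX_NONE); cv2.drawContours(o,c,-1,(255,0,0),1)
    return o
E
python3 - <<'E'
from h import *
goto(SQ,-142,-113,5); s=telemetry.get_state(); print(s["clock"],s["tcp_pos"],np.round(s["eef_rot"],4),s["contact_force"])
im=wrist(); o=check(im,{"square":0,"block_long":(-15,-24),"block_short":(-109,-113)}); save("w5.png",o)
E
```

```text
tool delta [  5.9  -4.  134.6] yaw err deg (tool x vs -sq x) 0.06 tcp in sq [-136.3 -109. ]
15.85 [522.60475846  12.38095629 139.56665878] [[-9.977e-01  6.840e-02  1.200e-03]
 [ 6.840e-02  9.977e-01  4.000e-04]
 [-1.200e-03  5.000e-04 -1.000e+00]] [-0.59100748  0.26504268 -0.31471304]
square [ 6.66624e+02  1.11556e+02 -7.30000e-02] iou 0.272
block_long [6.39402e+02 8.92750e+01 2.68000e-01] iou 0.102
block_short [ 5.48831e+02  6.24100e+00 -2.92000e-01] iou 0.954
square in SQ [ 0.5 -0.1] -0.004
   in seen sq [0. 0.] 0.0
block_long in SQ [-25.1 -24.2] 0.337
   in seen sq [-25.5 -24.2] 0.341
block_short in SQ [-109.7 -113.3] -0.222
   in seen sq [-109.7 -113.7] -0.218
```

View pics/w5.png

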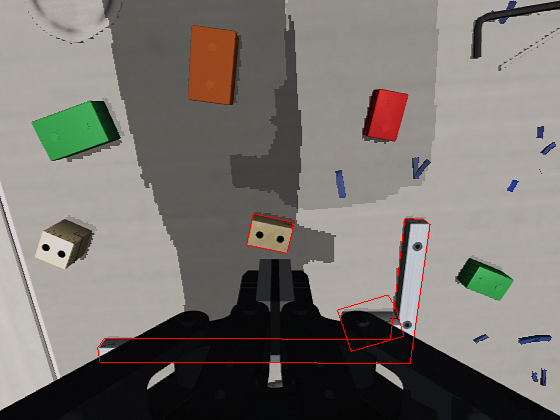

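The wrist view has `block_short` at (270,233), well fitted. The fingers hide the corner in this view, so I'll check it later from farther out. Now I'll push the small block.

>>> step_arm(increments=[[6,-4,0,0,0,0,0],[0,0,40,0,0,0,0],[0,0,40,0,0,0,0],[0,0,30,0,0,0,0],[0,0,15,0,0,0,0],[0,0,9,0,0,0,0],[0,0,0,0,0,0,0],[0,0,0,0,0,0,0]])

```text
clock: 16.85
tcp_pos: [515.5, 8.8, 5.8]
eef_rot: [[-0.998, 0.068, 0.0], [0.068, 0.998, 0.0], [-0.0, 0.0, -1.0]]
contact_force: [-0.0, 0.3, 0.9]
gripper_width: -0.0
finger_force: 0.0
```

```bash
python3 - <<'E'
from h import *
goto(SQ,-32,-113,5); s=telemetry.get_state(); print(s["clock"],s["tcp_pos"],np.round(s["eef_rot"],4),s["contact_force"])
E
```

```text
tool delta [-1.111e+02 -1.000e-01  8.000e-01] yaw err deg (tool x vs -sq x) 0.07 tcp in sq [-143.1 -113.1]
16.85 [515.47131482   8.84576553   5.78871598] [[-9.977e-01  6.830e-02  3.000e-04]
 [ 6.830e-02  9.977e-01  1.000e-04]
 [-3.000e-04  2.000e-04 -1.000e+00]] [-0.00353285  0.27450449  0.85403385]
```

>>> step_arm(increments=[[-6,0,1,0,0,0,0],[-8,0,0,0,0,0,0],[-10,0,0,0,0,0,0],[-10,0,0,0,0,0,0],[-10,0,0,0,0,0,0],[-10,0,0,0,0,0,0],[-10,0,0,0,0,0,0],[-10,0,0,0,0,0,0]])

```text
clock: 17.65
tcp_pos: [589.7, 3.8, 4.0]
eef_rot: [[-0.998, 0.068, -0.001], [0.068, 0.998, 0.0], [0.001, 0.0, -1.0]]
contact_force: [-2.0, -0.6, 1.6]
gripper_width: -0.2
finger_force: 0.8
```

>>> step_arm(increments=[[-10,0,0,0,0,0,0],[-8,0,0,0,0,0,0],[-5,0,0,0,0,0,0],[-5,0,0,0,0,0,0],[-4,0,0,0,0,0,0],[-3,0,0,0,0,0,0],[0,0,0,0,0,0,0],[0,0,0,0,0,0,0]])

```text
clock: 18.45
tcp_pos: [623.8, 1.5, 4.1]
eef_rot: [[-0.998, 0.068, -0.0], [0.068, 0.998, 0.0], [0.0, 0.0, -1.0]]
contact_force: [0.1, -0.5, -0.2]
gripper_width: -0.1
finger_force: 0.0
```

>>> step_arm(increments=[[-1,0,0,0,0,0,0],[-1,0,0,0,0,0,0],[-1,0,0,0,0,0,0],[0,0,0,0,0,0,0]])

```text
clock: 18.85
tcp_pos: [626.5, 1.3, 4.1]
eef_rot: [[-0.998, 0.068, -0.001], [0.068, 0.998, 0.0], [0.001, 0.0, -1.0]]
contact_force: [-2.4, 0.8, 2.3]
gripper_width: -0.1
finger_force: 1.2
```

>>> step_arm(increments=[[-1,0,0,0,0,0,0],[-1,0,0,0,0,0,0],[-1,0,0,0,0,0,0],[0,0,0,0,0,0,0]])

```text
clock: 19.25
tcp_pos: [626.5, 1.3, 4.0]
eef_rot: [[-0.998, 0.068, -0.006], [0.068, 0.998, 0.001], [0.006, 0.0, -1.0]]
contact_force: [-14.5, 0.6, 12.0]
gripper_width: 0.1
finger_force: 6.8
```

>>> step_arm(increments=[[10,0,0,0,0,0,0],[12,0,0,0,0,0,0],[0,-20,0,0,0,0,0],[0,-22,0,0,0,0,0],[0,0,0,0,0,0,0],[0,0,0,0,0,0,0]])

```text
clock: 19.85
tcp_pos: [605.2, -39.6, 4.2]
eef_rot: [[-0.998, 0.069, 0.0], [0.069, 0.998, 0.0], [-0.0, 0.0, -1.0]]
contact_force: [0.5, 0.3, 0.5]
gripper_width: 0.2
finger_force: 0.0
```

```bash
python3 - <<'E'
from h import *
goto(SQ,-14,-155,5); s=telemetry.get_state(); print(s["clock"],s["tcp_pos"],s["contact_force"])
for c in ["scene","side"]:
    im=eyes.get_image(c); save(c+"6.png",im["img"])
    for n in ["block_long","block_short"]: print(c,n,[(d["location"],np.round(rotz(-SQ["square"][2])@(ray(im,d["location"])[:2]-SQ["square"][:2]))) for d in finder.landmark_of(c,n)])
E
```

```text
tool delta [-36.2   0.2  -0.7] yaw err deg (tool x vs -sq x) 0.01 tcp in sq [ -50.2 -155.2]
19.85 [605.1965264  -39.62032628   4.24948188] [0.50495922 0.32845646 0.50443775]
scene block_long [([327.2, 255.8], array([-238., -153.])), ([235.6, 236.3], array([-16., -27.])), ([341.9, 229.3], array([-197., -255.]))]
scene block_short [([216.1, 265.8], array([-66.,  76.])), ([256.9, 223.9], array([ -19., -101.])), ([284.7, 272.6], array([-204.,  -35.]))]
side block_long [([341.6, 250.4], array([-235., -158.])), ([333.6, 217.7], array([-186., -260.])), ([227.4, 268.0], array([-14., -19.]))]
side block_short [([313.5, 287.5], array([-208.,  -31.])), ([239.3, 237.9], array([   1., -115.])), ([232.7, 304.9], array([-68.,  70.]))]
```

>>> step_arm(increments=[[-18,0,0,0,0,0,0],[-18,0,0,0,0,0,0],[0,6,0,0,0,0,0],[0,8,0,0,0,0,0],[0,9,0,0,0,0,0],[0,9,0,0,0,0,0],[0,9,0,0,0,0,0],[0,6,0,0,0,0,0]])

```text
clock: 20.95
tcp_pos: [643.8, 6.3, 4.2]
eef_rot: [[-0.998, 0.067, -0.0], [0.067, 0.998, 0.0], [0.0, 0.0, -1.0]]
contact_force: [0.6, 0.0, 0.2]
gripper_width: 0.3
finger_force: 0.3
```

>>> step_arm(increments=[[0,4,0,0,0,0,0],[0,3,0,0,0,0,0],[0,2,0,0,0,0,0],[0,2,0,0,0,0,0],[0,0,0,0,0,0,0],[0,0,0,0,0,0,0]])

```text
clock: 21.55
tcp_pos: [645.1, 16.0, 4.2]
eef_rot: [[-0.998, 0.068, -0.0], [0.068, 0.998, 0.0], [0.0, 0.0, -1.0]]
contact_force: [0.8, -0.1, -0.4]
gripper_width: 0.1
finger_force: 0.0
```

>>> step_arm(increments=[[0,1,0,0,0,0,0],[0,1,0,0,0,0,0],[0,0,0,0,0,0,0]])

```text
clock: 21.85
tcp_pos: [645.1, 17.8, 4.2]
eef_rot: [[-0.998, 0.069, -0.0], [0.069, 0.998, -0.0], [0.0, -0.0, -1.0]]
contact_force: [0.4, -2.0, -0.3]
gripper_width: -0.0
finger_force: 1.3
```

>>> step_arm(increments=[[0,1,0,0,0,0,0],[0,1,0,0,0,0,0],[0,0,0,0,0,0,0]])

```text
clock: 22.15
tcp_pos: [645.1, 18.0, 4.2]
eef_rot: [[-0.998, 0.07, -0.0], [0.07, 0.998, -0.004], [0.0, -0.004, -1.0]]
contact_force: [-0.5, -10.7, 1.7]
gripper_width: -0.3
finger_force: 5.4
```

>>> step_arm(increments=[[0,-10,0,0,0,0,0],[0,-10,0,0,0,0,0],[10,-10,-45,0,0,0,0],[10,-10,-45,0,0,0,0],[10,-10,-45,0,0,0,0],[0,0,-45,0,0,0,0],[0,0,-45,0,0,0,0],[0,0,0,0,0,0,0]])

```text
clock: 22.95
tcp_pos: [614.2, -28.4, 236.0]
eef_rot: [[-0.998, 0.069, 0.01], [0.069, 0.998, 0.0], [-0.01, 0.001, -1.0]]
contact_force: [0.8, -0.5, 0.6]
gripper_width: 0.0
finger_force: 0.0
```

>>> step_arm(increments=[[0,0,0,0,0,0,0],[0,0,0,0,0,0,0],[0,0,0,0,0,0,0]])

```text
clock: 23.25
tcp_pos: [611.1, -27.9, 227.6]
eef_rot: [[-0.998, 0.068, -0.003], [0.068, 0.998, 0.0], [0.003, 0.0, -1.0]]
contact_force: [0.3, -0.2, -0.8]
gripper_width: 0.1
finger_force: 0.0
```

```bash
python3 - <<'E'
from h import *
s=telemetry.get_state(); print(s["clock"],s["tcp_pos"],s["contact_force"])
im=wrist(); o=check(im,{"square":0,"block_long":(-15,-24),"block_short":(-11,-65)}); save("w7.png",o)
E
```

```text
23.25 [611.14641318 -27.87374447 227.60171752] [ 0.34993566 -0.19816921 -0.82889209]
square [ 6.66122e+02  1.11634e+02 -7.00000e-02] iou 0.856
block_long [ 6.49381e+02  8.92950e+01 -8.30000e-02] iou 0.9
block_short [ 6.50449e+02  4.73140e+01 -1.11000e-01] iou 0.95
square in SQ [ 0.  -0.1] -0.001
   in seen sq [0. 0.] 0.0
block_long in SQ [-15.1 -23.5] -0.013
   in seen sq [-15.1 -23.5] -0.012
block_short in SQ [-11.1 -65.3] -0.041
   in seen sq [-11.1 -65.3] -0.04
```

View pics/w7.png

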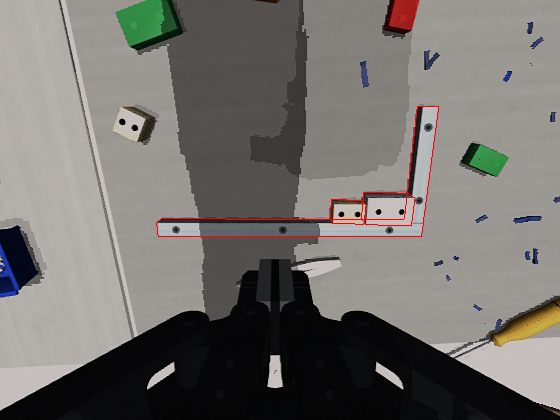

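The overview shows both blocks in the corner: long at (388,208), short at (347,211). The fitted angle of the short one is a bit noisy, so I'll look closer.

```bash
python3 - <<'E'
from h import *
im=wrist(); save("w8.png",cv2.resize(im["img"][175:245,310:440],(780,420),interpolation=3))
check(im,{"block_long":(-15,-24),"block_short":(-11,-65)})
E
```

```text
block_long [ 6.49674e+02  8.92270e+01 -6.70000e-02] iou 0.93
block_short [ 6.50494e+02  4.75230e+01 -6.00000e-02] iou 0.947
block_long in SQ [-14.8 -23.6] 0.002
block_short in SQ [-11.1 -65.1] 0.01
```

View pics/w8.png

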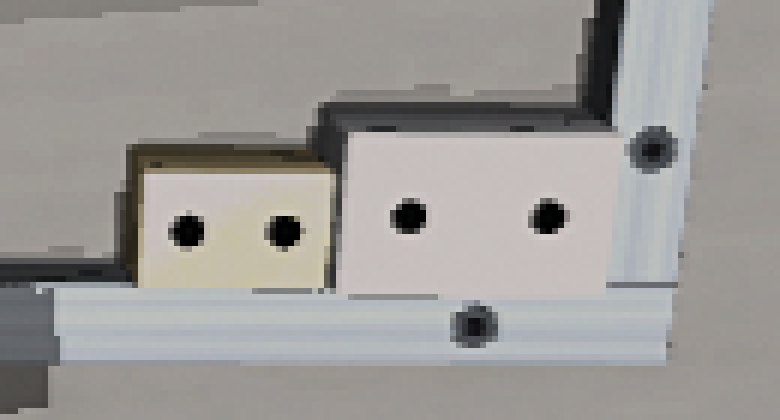

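The crop shows both blocks flush with the strips and each other, with no gap at the long strip (crop row 290) or the short strip (column 610). The second fit agrees, with angles within 0.01 rad.

```bash
python3 -c "
from workcell import manip; print(manip.finish_job())"
```

```text
the job is handed in; nothing more can be done
None
```

Job handed in: the last images show both oblong blocks flush in the square, fitted at (-14.8, -23.6) mm for the larger and (-11.1, -65.1) mm for the smaller, both within 0.01 rad of the long strip; the hand-in returned no verdict, and I didn't re-measure the things to be left alone, though nothing touched them that I know of.

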